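Dip the probe and clip it on the bath wall

ROBOT

A 6-joint arm with a two-finger parallel gripper is mounted at the origin on the work surface. World frame = base frame: x ahead of the robot, y to its left, z up, the work surface at z = 0. Lengths are in mm, angles in rad, forces in N, time in s.
With the tool pointing down it reaches from about 300 to 875 mm from the base axis. Payload 4.2 kg.
Tool frame: the origin (TCP) lies at the very end of the fingers, on their centre line; the grasp point (between the pads) lies 19 mm behind it; z points along the fingers, y is the line along which they close (so a half turn about z gives the same grasp; the last joint's range is limited). The gripper opens to 85 mm and grips with 20 to 120 N. Pads are 22 mm wide; open, the fingers measure 114 mm over their backs; the gripper's body (76 mm by 85 mm) begins 54 mm behind the grasp point. The pads swing forward as they close: fully open they stand 13 mm farther back than shut.
Start: joints at [-1.148, 0.32, 1.565, -0, 1.257, -0.02], TCP at [246.376, -519.558, 231.338] pointing down, gripper open.
Joint ranges: [-3.11, 3.11], [-0.84, 2.01], [0.21, 2.61], [-1.34, 4.49], [0.05, 2.63], [-2.56, 2.56]. Speed limits (rad/s): [2.57, 2.57, 3.14, 3.14, 3.14, 3.14].

INTERFACE

Orientations are given as a rotation vector (axis times angle).
In Python, from cell import arm, fingers, viewer, sign_off gives the robot as it stands. Calls block until the motion is done:
- arm.goto(position, orientation): joint-space move of the TCP to a pose.
- arm.servo_line(position, orientation=None, rate=150, contact_N=None): straight line of the TCP; orientation=None keeps the orientation; rate is the mean speed in mm/s. With contact_N (N) it stops when the force on the tool has changed by that much, and returns True; else False.
- arm.move_j(angles): joint-space move.
- fingers.command_gripper(opening, force=None): finger opening in mm; force is the grip in N (None keeps the last); returns when the fingers have stopped.
- arm.pause(seconds).
- arm.inverse_kinematics(position, orientation): joint angles nearest the present ones, or None.
- arm.sense(): the state.
- viewer.capture(name): name is "scene" or "side" or "wrist"; returns a dict with "image" (384x512x3 uint8, red, green, blue), "mtx" (3x3 intrinsics, pixels), "camera_from_world" (4x4, takes a point from world to camera coordinates); the wrist camera has in their place "T_tool_cam" (4x4, takes a point from camera to tool coordinates, whose origin is the TCP and whose axes are the flange's). Camera axes: x right, y down, z forward; pixel columns grow to the right and rows downward; lengths in mm; the calibration is good to about 2 mm. A picture is of the moment at which its call begins: read the wrist's pose just before it. There is no depth.
A pose or a line that the arm cannot do raises arm.Unreachable and nothing moves.
- sign_off(): hands the job in; it is judged then, once.
The state is a dict: "t": time; "joint_positions": joint angles; "qvel": joint speeds; "joint_torque": joint torques, N m; "tool_pos": TCP position; "tcp_rot": TCP orientation; "force": force on the tool from outside, world axes, zero at the start; "ft_torque": the same for the moment, N m; "opening": finger opening in mm; "grip_force": force on a finger pad.
Only numpy, scipy, OpenCV 4.12 (cv2) and the standard library are available. Lean on these libraries where they do the work, as an engineer would, in place of code of your own. Each camera call takes 0.05 s, during which the arm holds its last target. There are 200 camera calls.

TASK

Squeeze the handles of the sprung probe clip and take it off its small stand, dip the tip of its probe into the empty white rinse cup, and then clip it upright well down over the near wall of the steel bath (the long wall opposite the white control housing), away from the corners, with the probe hanging inside the bath. Let go so that the jaws grip the wall. Do not knock over or push about the cup or the other things on the bench.

Things in the scene. Friction and masses are not known exactly. Their poses are not given: they have to be found in the camera images.
- clip: Probe clip: upright steel peg-type spring clip, 160 mm tall with probe, 130-180 g, starting on the stand's plate edge, 26 mm below its pivot. Origin: middle of the 12 mm pivot pin (along y). x: across the jaws to the probe's side; z up. This body is the +x lever with the probe; joint 'jaw' is the -x lever, its mirror image. Squeezed home, this lever's z leans 0.28 rad to -x.
- handles (a point): Midway between the two flat white paddles above the pivot (26 mm wide along y, 36 long, 5 thick), 40 mm above it. Gripping an 8 mm edge they lean 0.28 rad apart: 46 to 66 mm over the outer faces, tops 57 mm above the pivot. Squeezed along x to the stop they are parallel, 32 mm over all, middles 45 mm above the pivot; force 7 N at first, 13 N home.
- jaw_ends (a point): Midway between the lower ends of the jaws, 46 mm below the pivot. Jaws 24 mm wide (y), rubber pads 24 to 46 mm below the pivot, flat on an 8 mm edge when gripping. Squeezed home, the gap is 21 mm at the pads' tops, 33 mm at their ends, centred under the pivot. An edge can enter until it meets the pin, 6 mm below the pivot. Let go, the jaws spring shut.
- probe_tip (a point): Lower end of the probe, a straight steel rod 8 mm in diameter fixed along the outside of the +x jaw: at (18, 0, -100) mm in the clip's frame, 54 mm below the jaws' ends. With the handles fully squeezed it stands 45 mm to the clip's +x side of the pivot and 91 mm below it.
- jaw (a joint): Angle between the two levers (rad): 0 when gripping an 8 mm edge, -0.10 when shut on nothing, 0.56 with the handles squeezed fully home. A spring closes the jaws.
- stand: Fixed parking stand: grey foot 80 x 80 x 10 mm with an upright aluminium plate 8 mm thick (along x), 60 mm wide (along y), its top edge 105 mm above the bench. Origin: centre of the foot's underside. The clip starts at its middle with its axes parallel to the stand's.
- bath: Fixed open steel water bath, empty: 130 (x) x 160 (y) x 105 mm (height), walls and floor 8 mm thick. On its far (+x) side a white control housing 35 x 160 x 90 mm is joined, with a black knob on top. Origin: centre of the steel tank's underside; the near wall is the long wall at -x, its middle plane at x = -61 mm; the inside lies to its +x.
- near_rim (a point): Middle of the top edge of the bath's near wall, 105 mm above the bench; the wall there is 8 mm thick and runs along the bath's y, 80 mm to either side; axes as the bath's.
- rinse: White, open, round rinse cup without a handle, empty and loose, 80 mm tall, 84 mm in outer diameter at the rim, wall 3 mm, 250 g. Origin: centre of its underside.
- rinse_rim (a point): Centre of the rinse cup's mouth, 80 mm above the bench.
- dish: Bystander: flat closed glass dish, 94 mm in diameter, 14 mm high; origin under its centre.
- jar: Bystander: white jar 60 mm in diameter, 70 mm tall; origin under its centre.
- bottle: Bystander: amber bottle with a black cap, 54 mm in diameter, 100 mm tall; origin under its centre.
- tipbox: Bystander: grey box 70 x 110 x 50 mm; origin under its centre.
- spatula: Bystander: lying spatula, 170 mm long along its x; origin near its middle, on the bench.
- slides: Bystander: flat cardboard box 90 x 130 x 35 mm; origin under its centre.
- mug: Bystander: blue mug with a handle, 72 mm in diameter, 80 mm tall; origin under its centre.
Mind the look-alikes: they are no part of the job. What is shaped like the rinse but yellow is not meant. Leave any green look-alike of the clip alone.

How it is judged:
By the outcome, as a careful person would: the job done as asked, in the order asked, and still so for the second after the job is handed in, with the robot touching nothing.
It also fails if it takes over 48 s, if anything falls off the work surface, if the arm or the gripper's body presses on something with over 40 N, if the wrist force passes 120 N, or if a joint passes its speed limit or range.

## Working session

There is one attempt and no reset: what is moved stays moved. The work goes in short steps, each a Python script; the robot and the scene stay as the last script left them, time stands still between calls to the robot, and variables do not carry over. Pictures are saved under pics/ and viewed, at most 10 in all, crops included, and the job is handed in when it is done.

```bash
mkdir -p pics; ls; python3 - <<'E'
from cell import arm, fingers, viewer
import cv2,numpy as np,pickle
d={}
for n in ("scene","side","wrist"):
    s=arm.sense(); c=viewer.capture(n); d[n]=(s,c)
    cv2.imwrite(f"pics/{n}0.png",c["image"][:,:,::-1])
    print(n,np.round(c["mtx"],1).tolist(),np.round(c.get("camera_from_world",c.get("T_tool_cam")),3).tolist())
pickle.dump(d,open("d0.pkl","wb"))
im=np.vstack([np.hstack([d["scene"][1]["image"],d["side"][1]["image"]])])
cv2.imwrite("pics/both.png",cv2.resize(im,(800,300),interpolation=cv2.INTER_AREA)[:,:,::-1])
print(arm.sense())
E
```

```text
pics
scene [[435.0, 0.0, 251.5], [0.0, 435.0, 187.4], [0.0, 0.0, 1.0]] [[0.482, 0.876, 0.003, -242.957], [0.555, -0.303, -0.775, -170.145], [-0.678, 0.375, -0.632, 2059.219], [0.0, 0.0, 0.0, 1.0]]
side [[463.5, 0.0, 253.5], [0.0, 463.5, 192.6], [0.0, 0.0, 1.0]] [[-0.898, -0.44, -0.002, 409.987], [-0.313, 0.642, -0.7, 232.435], [0.309, -0.628, -0.714, 1372.734], [0.0, 0.0, 0.0, 1.0]]
wrist [[290.4, 0.0, 250.3], [0.0, 290.4, 187.3], [0.0, 0.0, 1.0]] [[-0.001, -0.957, -0.291, 74.118], [1.0, -0.001, -0.0, -0.383], [0.0, -0.291, 0.957, -143.126], [0.0, 0.0, 0.0, 1.0]]
{'t': 0.15, 'joint_positions': array([-1.14803261e+00,  3.20161523e-01,  1.56537213e+00,  2.20973375e-05,
        1.25740869e+00, -1.99612525e-02]), 'qvel': array([ 0.00159443, -0.00074256, -0.00244142, -0.00038021, -0.00197444,
       -0.00091839]), 'joint_torque': array([ 1.87167857e-04, -4.15841568e+01, -2.34346175e+01,  1.04797553e-05,
        5.99292500e-03,  4.82951705e-06]), 'tool_pos': array([ 246.21586989, -519.23251009,  230.67629775]), 'tcp_rot': array([-3.06364340e+00, -6.89463424e-01,  3.91594392e-04]), 'force': array([-0.59328365,  0.79471622,  0.17882716]), 'ft_torque': array([ 0.04239756, -0.01751913, -0.00894464]), 'grip_force': 0.0, 'opening': 85.32068148319807}
```

View pics/scene0.png

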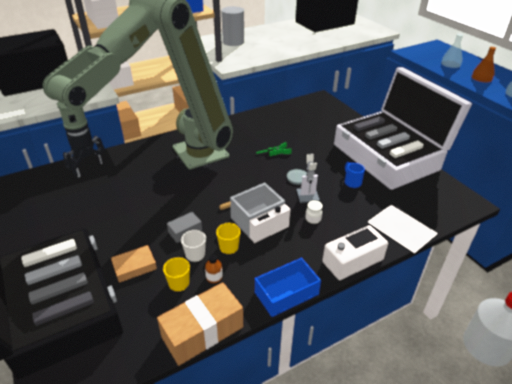

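View pics/side0.png

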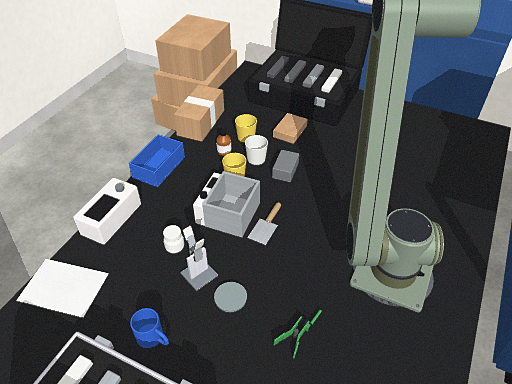

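Candidates for the clip: the steel/white clip on its stand at scene (310,175) / side (197,250), or the green look-alike lying at scene (278,150) / side (298,330). I choose the steel one. For the rinse cup: the white cup at scene (194,246) / side (257,150), or the yellow cups at (228,238) and (177,274). I choose the white one; the white jar at (314,212) is neither. The bath is at scene (260,208).

```bash
cat > h.py <<'E'
import numpy as np,cv2
from scipy.spatial.transform import Rotation as R
def cam(s,c):
    """world_from_cam 4x4"""
    if "camera_from_world" in c: return np.linalg.inv(c["camera_from_world"])
    T=np.eye(4);T[:3,:3]=R.from_rotvec(s["tcp_rot"]).as_matrix();T[:3,3]=s["tool_pos"]
    return T@c["T_tool_cam"]
def ray(sc,px):
    T=cam(*sc);d=T[:3,:3]@np.linalg.inv(sc[1]["mtx"])@[px[0],px[1],1]
    return T[:3,3],d/np.linalg.norm(d)
def plane(sc,px,z):
    o,d=ray(sc,px);return o+d*(z-o[2])/d[2]
def tri(obs):
    A=np.zeros((3,3));b=np.zeros(3);L=[]
    for sc,px in obs:
        o,d=ray(sc,px);P=np.eye(3)-np.outer(d,d);A+=P;b+=P@o;L.append((o,P))
    x=np.linalg.solve(A,b);return x,[round(float(np.linalg.norm(P@(x-o))),1) for o,P in L]
def proj(sc,X):
    p=np.linalg.inv(cam(*sc))@np.append(X,1);q=sc[1]["mtx"]@p[:3];return q[:2]/q[2]
def down(yaw):
    """tool z down, tool y (closing) along world direction yaw"""
    y=np.array([np.cos(yaw),np.sin(yaw),0]);z=np.array([0,0,-1.]);x=np.cross(y,z)
    return R.from_matrix(np.c_[x,y,z]).as_rotvec()
E
python3 - <<'E'
import pickle;from h import *
d=pickle.load(open("d0.pkl","rb"));sc,si=d["scene"],d["side"]
for n,a,b in [("cliptop",(310,157),(192,235)),("cup",(194,237),(257,141)),("jar",(314,206),(173,231)),("mug",(355,168),(148,316)),("bath",(260,200),(232,190))]:
    x,e=tri([(sc,a),(si,b)]);print(n,x.round(),e)
for n,p,z in [("L",(231,204),105),("Nleft",(265,185),105),("Nright",(289,204),105),("front",(258,226),105)]: print(n,plane(sc,p,z).round())
for n,p,z in [("dish",(231,296),14),("tipbox",(286,158),50),("slides",(291,122),35),("yel",(234,158),80),("yel2",(246,120),80)]:print(n,plane(si,p,z).round())
a=cv2.resize(sc[1]["image"][125:285,130:350],None,fx=3.2,fy=3.2,interpolation=3)
cv2.imwrite("pics/scropA.png",a[:,:,::-1])
E
```

```text
cliptop [504. 264. 190.] [3.9, 3.9]
cup [ 580. -274.   83.] [3.7, 3.7]
jar [632. 199.  65.] [2.9, 2.9]
mug [529. 476.  80.] [5.9, 5.9]
bath [537.   8. 106.] [9.2, 9.2]
L [513. -92. 105.]
Nleft [477.  75. 105.]
Nright [616.  97. 105.]
front [662. -61. 105.]
dish [384. 292.  14.]
tipbox [ 462. -274.   50.]
slides [ 535. -495.   35.]
yel [ 612. -163.   80.]
yel2 [ 673. -376.   80.]
```

```bash
python3 - <<'E'
from cell import arm, fingers, viewer
from h import *
import pickle
d={}
for i,(x,y,z) in enumerate([(500,-180,330),(470,0,330),(470,160,330)]):
    arm.goto([x,y,z],down(0)); s=arm.sense();c=viewer.capture("wrist");d[i]=(s,c)
    cv2.imwrite(f"pics/w{i}.png",c["image"][:,:,::-1]); print(s["t"],s["tool_pos"].round(),s["joint_positions"].round(2))
pickle.dump(d,open("d1.pkl","wb"))
E
```

```text
1.75 [ 500. -181.  330.] [-0.37  0.2   1.48 -0.    1.46 -0.37]
2.5583 [470.  -1. 330.] [-0.03  0.1   1.6  -0.    1.44 -0.03]
3.2917 [471. 159. 330.] [ 0.3   0.15  1.55 -0.    1.44  0.3 ]
```

View pics/w2.png

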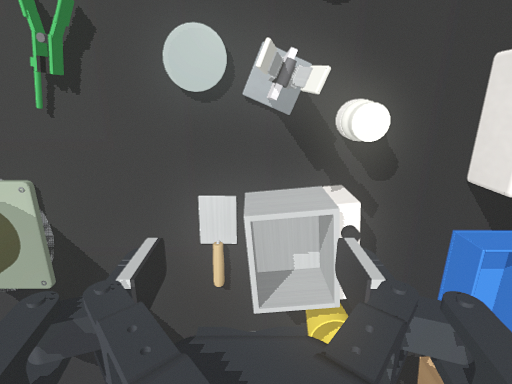

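View pics/w1.png

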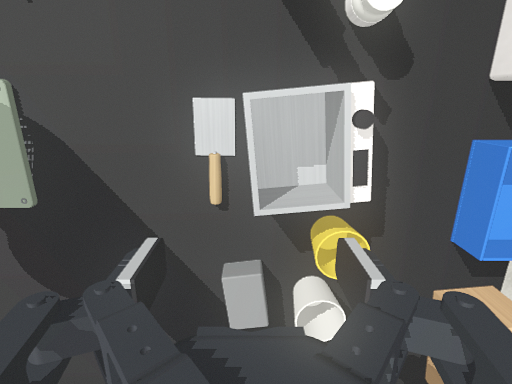

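View pics/scropA.png

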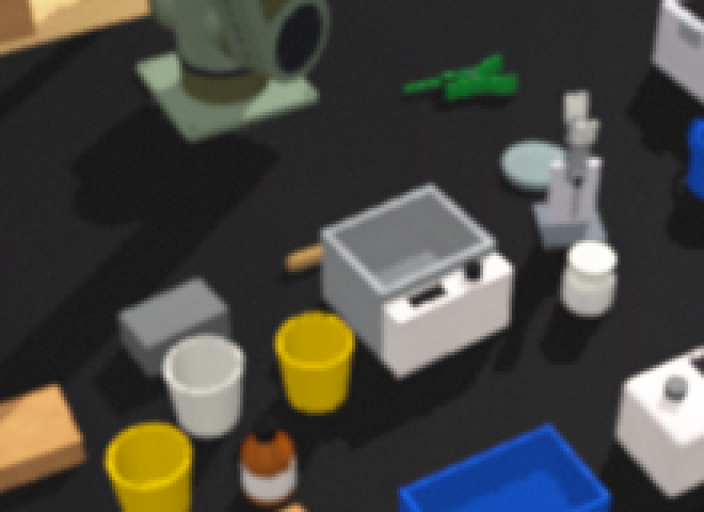

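w2 shows the clip at (288,75) with paddles at (265,55) and (316,78), the dish at (195,57), the jar at (363,120), and the bath with its near wall on the left from (246,215) to (255,310). w1 shows the bath rim corners at about (245,93), (350,84), (352,208), (257,215) and the rinse cup at (320,305). Next I check which side the probe is on and crop close.

```bash
python3 - <<'E'
from h import *
import pickle
d=pickle.load(open("d0.pkl","rb"));w=pickle.load(open("d1.pkl","rb"))
a=cv2.resize(w[2][1]["image"][25:125,230:345],(460,400),interpolation=3)
b=cv2.resize(d["scene"][1]["image"][145:210,290:330],(246,400),interpolation=3)
cv2.imwrite("pics/clipc.png",np.hstack([a,b])[:,:,::-1])
c=cv2.resize(w[0][1]["image"],(512,384))
cv2.imwrite("pics/w0.png",c[:,:,::-1])
E
```

```text
(no output)
```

View pics/clipc.png

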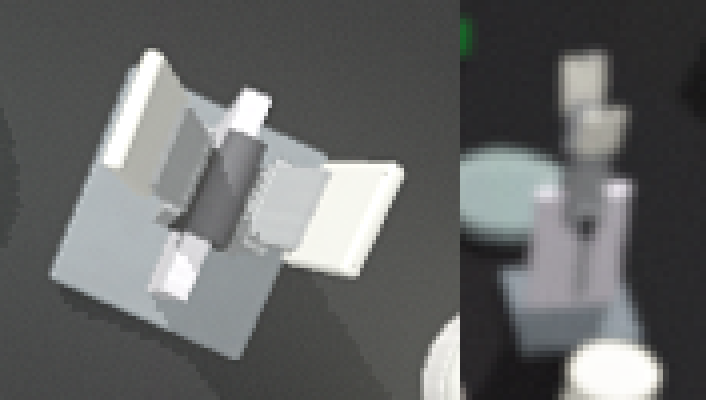

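View pics/w0.png

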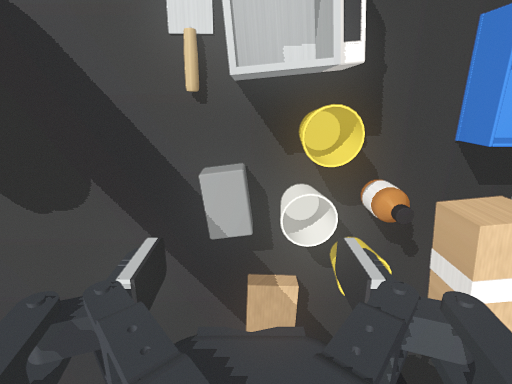

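The close crop confirms the steel clip with white paddles on its grey stand. In the scene crop the rod is a dark line below the jaw on the +x face of the plate, so the clip's +x points right and down in the wrist image, at a yaw of about -0.39. w0 shows the white rinse rim at (309,219), the bottle at (385,200) and the yellow cup at (332,135).

Next: one closer view from a second place, then measurements.

```bash
python3 - <<'E'
from cell import arm, viewer
from h import *
import pickle
w=pickle.load(open("d1.pkl","rb"))
arm.goto([480,205,330],down(-0.385)); s=arm.sense();w[3]=(s,viewer.capture("wrist"))
pickle.dump(w,open("d1.pkl","wb"));print(s["t"],s["tool_pos"].round(1))
# cup rim: white mask
def comps(im,lo,hi,amin):
    hsv=cv2.cvtColor(im,cv2.COLOR_RGB2HSV);m=cv2.inRange(hsv,lo,hi)
    cs,_=cv2.findContours(m,cv2.RETR_EXTERNAL,cv2.CHAIN_APPROX_NONE)
    return m,[c for c in cs if cv2.contourArea(c)>amin]
for i in (0,1):
    m,cs=comps(w[i][1]["image"],(0,0,150),(180,60,255),300)
    for c in cs:
        x,y,ww,h=cv2.boundingRect(c)
        if 260<x<345 and y>150: print("cup",i,(x,y,ww,h))
for p in [(245,93),(350,84),(352,208),(257,215)]: print("bath",plane(w[1],p,105).round(1))
for i in (2,3):
    m,cs=comps(w[i][1]["image"],(0,0,185),(180,45,255),12)
    for c in cs:
        r=cv2.minAreaRect(c)
        if r[0][1]<230 and 150<r[0][0]<360: print(i,np.round(r[0]),np.round(r[1]),round(r[2]),plane(w[i],r[0],105).round())
a=cv2.resize(w[3][1]["image"][60:210,150:350],(800,600),interpolation=3)
cv2.imwrite("pics/c3.png",a[:,:,::-1])
E
```

```text
3.8583 [480.3 203.6 330. ]
cup 0 (280, 184, 58, 63)
cup 1 (293, 276, 53, 66)
bath [464.   80.4 105. ]
bath [589.6  90.5 105. ]
bath [607.9 -67.9 105. ]
bath [479.3 -77.9 105. ]
2 [218. 220.] [47. 37.] 90 [425.  76. 105.]
2 [308. 198.] [ 6. 38.] 86 [547. 106. 105.]
2 [310.  77.] [36. 30.] 14 [541. 259. 105.]
2 [287.  54.] [14. 21.] 86 [513. 283. 105.]
2 [270.  71.] [34. 61.] 21 [493. 265. 105.]
2 [194.  56.] [67. 62.] 90 [405. 281. 105.]
3 [254. 126.] [10.  7.] 90 [501. 241. 105.]
3 [276. 109.] [27. 28.] 3 [533. 250. 105.]
3 [224. 108.] [27.  4.] 90 [474. 274. 105.]
3 [349. 111.] [42. 52.] 90 [615. 214. 105.]
3 [174. 117.] [60. 58.] 90 [413. 288. 105.]
3 [254.  86.] [15. 11.] 90 [517. 284. 105.]
```

View pics/c3.png

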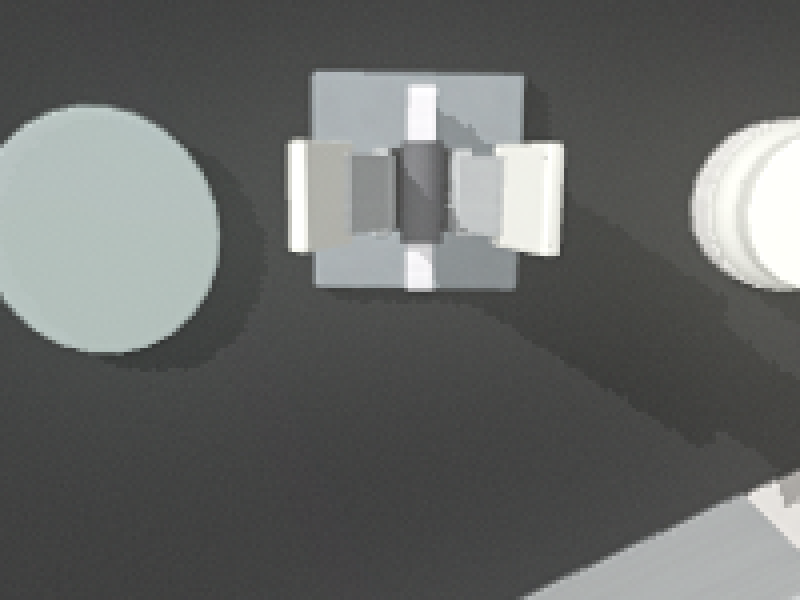

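c3 shows the plate's top edge vertical in the crop from (422,85) to (420,290), with the left paddle's outer edge at x≈289 and the right at x≈562. The tool is therefore already square to the clip. Now I triangulate.

```bash
python3 - <<'E'
from h import *
import pickle
w=pickle.load(open("d1.pkl","rb"))
P={"plate_far":((294,47.5),(255.5,81.2)),"plate_near":((272.5,99.5),(255,132.5)),
"L1":((268,37.5),(222.2,95)),"L2":((256.2,66.2),(222.5,122.5)),"R1":((330.5,67),(290.5,95.8)),"R2":((318.8,93.8),(289.5,123.5))}
X={}
for k,(a,b) in P.items():
    X[k],e=tri([(w[2],a),(w[3],b)]);print(k,X[k].round(1),e, "w3@h",plane(w[3],b,105 if k[0]=="p" else 188).round(1))
pf,pn=[plane(w[3],P[k][1],105) for k in("plate_far","plate_near")]
print("plate mid",(pf+pn)/2,"len",np.linalg.norm(pf-pn),"yaw",np.arctan2(*(pf-pn)[1::-1])-np.pi/2)
q=[plane(w[3],P[k][1],188) for k in("L1","L2","R1","R2")]
print("paddle mid",np.mean(q,0),"span",np.linalg.norm(np.mean(q[:2],0)-np.mean(q[2:],0)))
# cup rim circle: ellipse fit of lower/outer rim in w0 (rim occludes the body on its far-from-nadir side)
for i,box in((0,(272,176,346,254)),):
    hsv=cv2.cvtColor(w[i][1]["image"],cv2.COLOR_RGB2HSV);m=cv2.inRange(hsv,(0,0,110),(180,50,255))
    x0,y0,x1,y1=box;mm=np.zeros_like(m);mm[y0:y1,x0:x1]=m[y0:y1,x0:x1]
    c=max(cv2.findContours(mm,0,1)[0],key=cv2.contourArea)[:,0]
    for z in(80,):
        p=np.array([plane(w[i],t,z)[:2] for t in c])
        ctr=plane(w[i],(309,219),z)[:2]
        for _ in range(8):
            r=np.linalg.norm(p-ctr,axis=1);k=(abs(r-42)<4)
            A=np.c_[2*p[k],np.ones(k.sum())];s=np.linalg.lstsq(A,(p[k]**2).sum(1),rcond=None)[0];ctr=s[:2]
        print("cup",ctr.round(1),"R",np.sqrt(s[2]+ctr@ctr).round(1),k.sum(),len(p))
d=pickle.load(open("d0.pkl","rb"))
print("cup rim proj in scene/side",proj(d["scene"],[*ctr,80]),proj(d["side"],[*ctr,80]))
# near wall rim: bright stripe; scan rows for its edges in w1 and w2
for i,rows in((1,range(105,205,10)),(2,range(222,300,10))):
    g=cv2.cvtColor(w[i][1]["image"],cv2.COLOR_RGB2GRAY).astype(float);o=[];t=[]
    for r in rows:
        gr=np.diff(g[r,235:275]);a=np.argmax(gr);b=a+2+np.argmin(gr[a+2:a+14])
        o.append((235+a+1,r));t.append(b-a)
    o=np.array(o,float);f=np.polyfit(o[:,1],o[:,0],1);print(i,"edge col=",f,"resid",np.std(o[:,0]-np.polyval(f,o[:,1])).round(2),t)
    p=[plane(w[i],(np.polyval(f,r),r),105) for r in(rows[0],rows[-1])];print(np.round(p,1),"yaw",np.arctan2(p[1][0]-p[0][0],p[0][1]-p[1][1]))
c1=[(245,93),(257,215)];c2=[(245,217),(254,312)]
for a,b in zip(c1,c2): print("rim corner tri",tri([(w[1],a),(w[2],b)]))
E
```

```text
plate_far [520.8 289.3 108.4] [0.6, 0.6] w3@h [521.3 289.1 105. ]
plate_near [497.9 232.6  97.8] [0.2, 0.2] w3@h [498.3 233.2 105. ]
L1 [485.6 285.3 191.2] [0.5, 0.5] w3@h [485.  285.8 188. ]
L2 [475.5 262.3 188. ] [0.5, 0.5] w3@h [475.1 262.6 188. ]
R1 [544.  261.2 186.4] [0.2, 0.2] w3@h [543.9 261.1 188. ]
R2 [534.2 237.8 189.3] [0.2, 0.2] w3@h [534.4 237.6 188. ]
plate mid [509.81592083 261.13987542 105.        ] len 60.442440890317066 yaw -0.39079999112968355
paddle mid [509.60627603 261.78237416 188.        ] span 64.15426123916384
cup [ 583.7 -275.4] R 42.4 123 172
cup rim proj in scene/side [193.05013591 237.96687784] [255.46422113 141.70313626]
1 edge col= [9.03030303e-02 2.34754545e+02] resid 0.29 [np.int64(7), np.int64(6), np.int64(6), np.int64(6), np.int64(6), np.int64(6), np.int64(6), np.int64(6), np.int64(7), np.int64(7)]
[[463.   66.5 105. ]
 [473.  -49.2 105. ]] yaw 0.0862965915777472
2 edge col= [1.14285714e-01 2.18878571e+02] resid 0.28 [np.int64(6), np.int64(6), np.int64(5), np.int64(5), np.int64(5), np.int64(5), np.int64(5), np.int64(5)]
[[461.8  71.8 105. ]
 [472.8 -41.1 105. ]] yaw 0.09753569921563379
rim corner tri (array([463.47639785,  80.38111444, 107.86567819]), [0.6, 0.6])
rim corner tri (array([477.44936881, -78.64502044, 103.04877386]), [1.9, 1.9])
```

Heights agree with the text (plate 105, paddle tops 188, rim 105, plate length 60.4, cup R 42.4). Clip centre is (509.7, 261.5) at yaw -0.39, and the cup is at (583.7, -275.4). Now I grasp and lift.

```bash
python3 - <<'E'
from cell import arm, fingers, viewer
from h import *
import pickle
o=down(-0.39)
arm.goto([509.7,261.5,270],o)
print(arm.servo_line([509.7,261.5,155],rate=120,contact_N=8),arm.sense()["tool_pos"].round(1))
fingers.command_gripper(30,45); arm.pause(0.3)
s=arm.sense();print(s["t"],s["opening"],s["grip_force"],s["force"].round(1))
arm.servo_line([509.7,261.5,300],rate=120)
s=arm.sense();print(s["t"],s["opening"],s["grip_force"],s["force"].round(1),s["tool_pos"].round(1))
d={n:(arm.sense(),viewer.capture(n)) for n in("scene","side","wrist")};pickle.dump(d,open("d2.pkl","wb"))
def crop(n,c,h=90):
    x,y=map(int,c);x=max(h,x);y=max(h,y);return cv2.resize(d[n][1]["image"][y-h:y+h,x-h:x+h],(400,400),interpolation=3)
im=np.hstack([crop(n,proj(d[n],[509.7,261.5,230]),45) for n in("scene","side")])
cv2.imwrite("pics/held.png",im[:,:,::-1])
E
```

```text
False [510.3 261.7 156. ]
6.3167 30.832560621314446 39.12348747253418 [-0.4  0.2 -1.4]
7.675 30.607063300838785 39.12714600563049 [-0.6  0.1 -1.9] [509.4 261.3 299.1]
```

View pics/held.png

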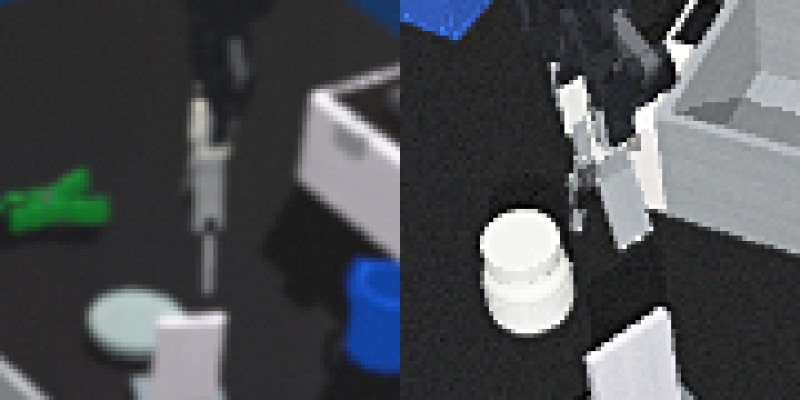

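The clip is held, squeezed with the probe on its +x side and clear of the stand. The tip is at scene crop (208,292); in the side crop it is near (575,228). I check the tip position against the prediction.

```bash
python3 - <<'E'
from h import *
import pickle
d=pickle.load(open("d2.pkl","rb"))
def px(n,cx,cy):
    x,y=map(int,proj(d[n],[509.7,261.5,230]));return (max(45,x)-45+cx/4.444,max(45,y)-45+cy/4.444)
a,b=px("scene",208,292),px("side",576,230) if 0 else px("side",176,230)
print(a,b,tri([(d["scene"],a),(d["side"],b)]))
u=np.array([np.cos(-.39),np.sin(-.39),0]);t=np.array([509.4,261.3,0])
for pz in(270,275,280):
    X=t+45*u+[0,0,pz-91];print(pz,X.round(1),proj(d["scene"],X).round(1),proj(d["side"],X).round(1))
E
```

```text
(313.8046804680468, 169.7065706570657) (184.6039603960396, 229.75517551755175) (array([548.26102114, 246.3565107 , 166.00789331]), [2.5, 2.5])
270 [551.  244.2 179. ] [313.4 167.4] [182.8 226.1]
275 [551.  244.2 184. ] [313.6 166.3] [182.6 224.9]
280 [551.  244.2 189. ] [313.7 165.3] [182.4 223.7]
```

```bash
python3 - <<'E'
from h import *
import pickle
d=pickle.load(open("d2.pkl","rb"));s,c=d["wrist"]
g=cv2.cvtColor(c["image"],cv2.COLOR_RGB2GRAY);Ti=np.linalg.inv(c["T_tool_cam"])
def pt(x,y,z):
    p=Ti@[x,y,z,1];q=c["mtx"]@p[:3];return q[:2]/q[2]
print("px",pt(0,45,115).round(),pt(0,45,130).round())
print("z\\y",list(range(12,72,3)))
for z in range(40,160,5):
    print(z,[int(g[int(min(383,max(0,round(v)))),int(min(511,max(0,round(u))))]) for u,v in (pt(4,y,z) for y in range(12,72,3))])
E
```

```text
px [299. 183.] [297. 179.]
z\y [12, 15, 18, 21, 24, 27, 30, 33, 36, 39, 42, 45, 48, 51, 54, 57, 60, 63, 66, 69]
40 [164, 133, 138, 173, 172, 73, 75, 75, 73, 76, 76, 65, 69, 69, 78, 79, 80, 80, 81, 79]
45 [181, 133, 137, 174, 175, 66, 74, 74, 73, 75, 65, 66, 68, 69, 78, 81, 81, 81, 79, 80]
50 [150, 131, 133, 174, 173, 62, 75, 75, 75, 67, 67, 67, 67, 70, 69, 81, 81, 81, 82, 81]
55 [158, 134, 133, 174, 173, 71, 58, 74, 76, 67, 66, 67, 67, 69, 70, 78, 80, 82, 82, 82]
60 [158, 141, 133, 175, 174, 158, 56, 73, 66, 66, 66, 68, 68, 68, 70, 73, 80, 83, 83, 80]
65 [154, 157, 132, 142, 173, 172, 58, 61, 65, 66, 66, 66, 65, 69, 71, 73, 81, 81, 83, 82]
70 [78, 159, 148, 141, 183, 216, 52, 82, 67, 67, 68, 67, 68, 69, 73, 71, 71, 83, 83, 83]
75 [84, 151, 158, 131, 147, 171, 131, 140, 61, 65, 67, 68, 68, 68, 70, 72, 73, 84, 86, 85]
80 [84, 80, 158, 141, 131, 143, 160, 141, 132, 66, 66, 64, 67, 70, 72, 71, 73, 77, 83, 84]
85 [79, 70, 161, 157, 133, 133, 168, 135, 141, 63, 66, 65, 68, 69, 71, 70, 73, 74, 83, 84]
90 [77, 67, 70, 157, 140, 79, 80, 141, 143, 107, 66, 65, 68, 69, 69, 71, 73, 74, 85, 85]
9
[... 462 characters left out ...]
8, 65, 67, 68, 64, 64, 124, 164, 107, 68, 69, 67, 70, 73, 74, 77, 76]
125 [111, 115, 139, 140, 88, 69, 67, 67, 63, 66, 112, 72, 66, 68, 70, 71, 72, 73, 76, 77]
130 [142, 141, 143, 143, 146, 66, 68, 65, 66, 64, 64, 63, 66, 70, 70, 71, 70, 70, 76, 76]
135 [144, 141, 141, 141, 146, 65, 64, 66, 66, 64, 64, 65, 66, 68, 67, 69, 71, 73, 76, 75]
140 [142, 140, 139, 139, 142, 63, 65, 65, 66, 65, 65, 66, 66, 67, 67, 70, 72, 72, 73, 74]
145 [142, 141, 139, 140, 141, 65, 66, 64, 67, 66, 65, 67, 66, 67, 68, 71, 72, 71, 73, 75]
150 [143, 141, 139, 140, 140, 65, 67, 64, 66, 66, 66, 67, 66, 67, 69, 71, 69, 73, 75, 74]
155 [141, 141, 140, 140, 141, 128, 65, 65, 66, 69, 65, 67, 66, 68, 67, 69, 70, 74, 74, 75]
```

From the wrist image, the tip is 123 mm below the TCP and 42 mm to its +y, so the pivot is 32 mm below the TCP. Now I dip, aiming for the tip at z≈45 in the centre of the cup.

```bash
python3 - <<'E'
from cell import arm, fingers, viewer
from h import *
import pickle
yb=0.09;o=down(yb);u=np.array([np.cos(yb),np.sin(yb)])
xy=np.array([583.7,-275.4])-42*u
arm.goto([*xy,300],o)
print(arm.servo_line([*xy,168],rate=120,contact_N=8),arm.sense()["tool_pos"].round(1),arm.sense()["force"].round(1))
arm.pause(0.4)
d={n:(arm.sense(),viewer.capture(n)) for n in("scene","side","wrist")}
arm.servo_line([*xy,300],rate=150)
e=(arm.sense(),viewer.capture("wrist"));pickle.dump((d,e),open("d3.pkl","wb"))
print(e[0]["t"],e[0]["opening"],e[0]["force"].round(1))
for n in("scene","side"):
    p=proj(d[n],[583.7,-275.4,100]).astype(int);print(n,p)
x,y=proj(d["side"],[570,-275,90]).astype(int);x2,y2=proj(d["scene"],[570,-275,90]).astype(int)
A=d["side"][1]["image"][y-40:y+40,x-40:x+40];B=d["scene"][1]["image"][y2-40:y2+40,x2-40:x2+40]
C=e[1]["image"]
im=np.hstack([cv2.resize(np.vstack([A,B]),(250,500),interpolation=3),cv2.resize(C,(550,412)) if 0 else cv2.copyMakeBorder(cv2.resize(C,(540,405)),0,95,0,0,0)])
cv2.imwrite("pics/dip.png",im[:,:,::-1])
E
```

```text
False [ 542.4 -279.4  168.9] [-0.3 -0.5 -1.2]
12.6167 30.73685034175451 [-0.8 -0.4 -2.4]
scene [192 233]
side [255 137]
```

View pics/dip.png

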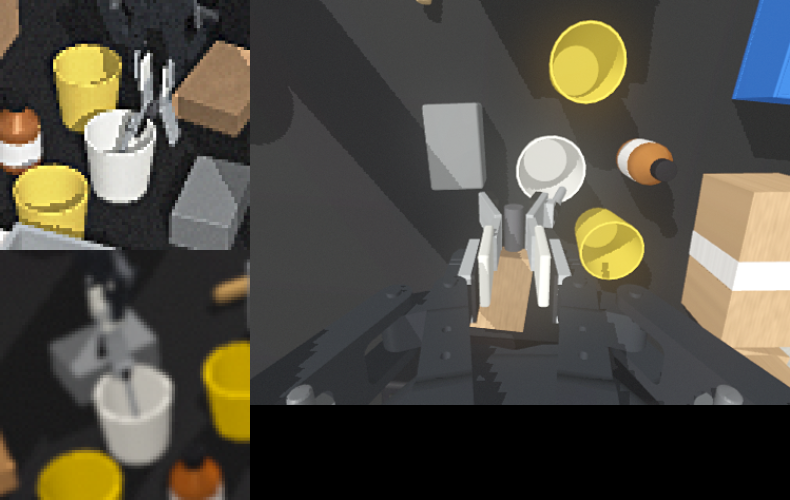

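The dip is good: the side (120,130) and scene (130,395) crops show the rod inside the white cup's mouth. Afterwards the cup stands upright at (551,168) and has not moved. Now I go above the near wall and re-measure it relative to the tool.

```bash
python3 - <<'E'
from cell import arm, fingers, viewer
from h import *
import pickle
o=down(0.09)
arm.goto([472.5,1,270],o);arm.pause(0.15)
w=(arm.sense(),viewer.capture("wrist"));pickle.dump(w,open("d4.pkl","wb"))
print(w[0]["t"],w[0]["tool_pos"].round(1))
g=cv2.cvtColor(w[1]["image"],cv2.COLOR_RGB2GRAY).astype(int)
u=np.array([np.cos(.09),np.sin(.09)]);v=np.array([-u[1],u[0]])
for l in (20,30,40,50,60,70,75):
    P=[np.array([472.5,1])+l*v+k*u for k in range(-16,17,2)]
    q=[proj(w,[*p,105]) for p in P]
    print(l,q[8].round(),[int(cv2.getRectSubPix(g.astype(np.float32),(1,1),tuple(map(float,a)))[0,0]) for a in q])
E
```

```text
13.9333 [473.2  -0.  270. ]
20 [250. 151.] [91, 91, 90, 91, 91, 92, 200, 214, 214, 214, 188, 178, 178, 179, 179, 177, 178]
30 [250. 142.] [91, 92, 91, 93, 91, 89, 217, 215, 215, 215, 189, 179, 180, 181, 181, 178, 180]
40 [250. 132.] [92, 92, 93, 91, 92, 87, 214, 216, 216, 216, 190, 181, 182, 182, 182, 182, 180]
50 [250. 123.] [87, 93, 91, 92, 92, 86, 209, 217, 217, 217, 192, 183, 184, 183, 183, 183, 181]
60 [250. 113.] [77, 91, 90, 91, 91, 84, 205, 218, 218, 218, 193, 184, 186, 185, 185, 185, 182]
70 [250. 103.] [206, 84, 89, 88, 88, 90, 205, 219, 219, 220, 194, 184, 188, 187, 185, 187, 183]
75 [250.  97.] [213, 85, 85, 86, 87, 88, 202, 219, 219, 219, 216, 216, 216, 217, 216, 216, 216]
```

The wall spans -5 to +3.5 mm about the tool line and is parallel to it. I correct by -0.7 mm and lower until the pivot is about 13 mm above the rim.

```bash
python3 - <<'E'
from cell import arm, fingers, viewer
from h import *
import pickle
o=down(0.09);x,y=471.8,1
arm.servo_line([x,y,190],o,rate=120)
hit=arm.servo_line([x,y,150],rate=60,contact_N=8);arm.pause(.2);s=arm.sense()
print(hit,s["t"],s["tool_pos"].round(1),s["force"].round(1))
w=(s,viewer.capture("wrist"));pickle.dump(w,open("d5.pkl","wb"))
c=w[1];g=cv2.cvtColor(c["image"],cv2.COLOR_RGB2GRAY);Ti=np.linalg.inv(c["T_tool_cam"])
def pt(a,b,z):
    p=Ti@[a,b,z,1];q=c["mtx"]@p[:3];return q[:2]/q[2]
for z in range(20,90,6): print(z,[int(g[int(round(v)),int(round(k))]) for k,v in (pt(12,b,z) for b in range(-33,36,3))])
E
```

```text
False 15.8167 [472.    1.  150.3] [ 0.2 -0.8 -1.9]
20 [151, 62, 68, 77, 77, 176, 178, 175, 175, 79, 131, 127, 109, 163, 175, 171, 134, 175, 213, 174, 168, 170, 168]
26 [134, 68, 70, 80, 141, 177, 179, 189, 194, 94, 131, 126, 107, 164, 216, 131, 134, 178, 213, 80, 171, 169, 169]
32 [98, 70, 70, 81, 180, 179, 177, 171, 159, 107, 132, 125, 107, 170, 170, 168, 132, 176, 182, 78, 122, 169, 172]
38 [66, 70, 69, 80, 179, 179, 179, 169, 81, 108, 111, 109, 107, 169, 111, 171, 135, 152, 214, 189, 67, 168, 171]
44 [70, 70, 81, 78, 179, 177, 170, 71, 80, 109, 106, 106, 105, 155, 110, 158, 169, 129, 213, 214, 64, 171, 169]
50 [73, 71, 81, 103, 177, 175, 170, 79, 80, 82, 154, 154, 200, 168, 164, 91, 169, 140, 217, 200, 128, 124, 171]
56 [71, 81, 82, 165, 178, 169, 76, 78, 81, 81, 205, 203, 204, 168, 167, 73, 129, 170, 146, 173, 174, 162, 165]
62 [73, 81, 81, 180, 170, 169, 74, 77, 81, 80, 205, 203, 203, 167, 168, 67, 67, 170, 145, 175, 142, 148, 137]
68 [167, 205, 202, 181, 171, 75, 76, 82, 83, 76, 205, 203, 203, 167, 168, 166, 69, 77, 174, 141, 169, 124, 137]
74 [204, 201, 202, 168, 112, 77, 83, 81, 82, 77, 204, 203, 203, 168, 169, 170, 62, 67, 124, 123, 169, 152, 131]
80 [200, 200, 202, 198, 75, 79, 83, 83, 81, 79, 203, 203, 203, 167, 169, 168, 167, 139, 168, 170, 172, 171, 125]
86 [202, 200, 203, 203, 71, 83, 84, 81, 82, 77, 203, 203, 204, 167, 168, 168, 164, 168, 169, 168, 172, 167, 165]
```

No contact: the wall (b -3..+3) lies centred between the jaws (±15), with the pin above the rim. Release and retreat.

```bash
python3 - <<'E'
from cell import arm, fingers, viewer
from h import *
import pickle
fingers.command_gripper(50,30);fingers.command_gripper(85);arm.pause(.2);s=arm.sense()
print(s["t"],s["opening"],s["force"].round(1))
arm.servo_line([471.8,1,290],rate=110)
ws=[]
for y in(1,-60):
    arm.goto([471.8,y,300],down(0.09));arm.pause(.1);ws.append((arm.sense(),viewer.capture("wrist")))
d={n:(arm.sense(),viewer.capture(n)) for n in("scene","side")}
pickle.dump((ws,d),open("d6.pkl","wb"));print(arm.sense()["t"],arm.sense()["force"].round(1))
# paddle tops: brightest blobs near the clip in both wrist views
for w in ws:
    im=w[1]["image"];u,v=proj(w,[471.8,1,160]).astype(int);g=im.min(2)
    m=np.zeros_like(g);m[max(0,v-60):v+60,max(0,u-60):u+60]=(g[max(0,v-60):v+60,max(0,u-60):u+60]>222)*255
    for c in cv2.findContours(m,0,2)[0]:
        if cv2.contourArea(c)>15: r=cv2.boundingRect(c);print((u,v),r,plane(w,(r[0]+r[2]/2,r[1]+r[3]/2),172).round(1))
    for z in (172,118): print("pred",z,[proj(w,[471.8+k,1,z]).round().tolist() for k in(-32,0,32)])
E
```

```text
16.8333 85.15821754447751 [-0.2  0.6 -0.8]
19.2583 [-0.1  0.   0.6]
(np.int64(250), np.int64(176)) (217, 163, 13, 33) [445.6  -1.1 172. ]
(np.int64(250), np.int64(176)) (270, 162, 16, 34) [498.    4.1 172. ]
pred 172 [[218.0, 177.0], [251.0, 180.0], [284.0, 183.0]]
pred 118 [[223.0, 165.0], [251.0, 167.0], [278.0, 170.0]]
(np.int64(256), np.int64(114)) (276, 101, 18, 30) [497.5   2.8 172. ]
(np.int64(256), np.int64(114)) (220, 101, 6, 30) [441.5  -2.2 172. ]
pred 172 [[221.0, 112.0], [257.0, 115.0], [292.0, 119.0]]
pred 118 [[226.0, 110.0], [256.0, 113.0], [285.0, 116.0]]
```

The clip stands on the wall, paddles symmetric. I triangulate its height and uprightness, and check the bystanders and cup between the first and last fixed views.

```bash
python3 - <<'E'
from h import *
import pickle
ws,d=pickle.load(open("d6.pkl","rb"));d0=pickle.load(open("d0.pkl","rb"))
for n,a,b in(("L",(217,179.5),(220,116)),("R",(285.5,179),(293.5,116))): print(n,tri([(ws[0],a),(ws[1],b)]))
for n in("scene","side"):
    df=cv2.absdiff(d[n][1]["image"],d0[n][1]["image"]).max(2)
    m=cv2.morphologyEx((df>60).astype(np.uint8),cv2.MORPH_OPEN,np.ones((2,2)))
    print(n,[cv2.boundingRect(c) for c in cv2.findContours(m,0,2)[0] if cv2.contourArea(c)>8])
w=ws[0];g=cv2.cvtColor(w[1]["image"],6 if 0 else cv2.COLOR_RGB2GRAY).astype(np.float32)
u=np.array([np.cos(.09),np.sin(.09),0])
print("tip pred side/scene",[proj(d[n],np.array([471.8,1,18])+18*u).round().tolist() for n in("side","scene")])
E
```

```text
L (array([438.7300288 ,  -2.67039086, 168.51691116]), [0.3, 0.3])
R (array([506.03773141,   3.24632928, 166.24579119]), [0.0, 0.0])
scene [(307, 176, 7, 3), (242, 170, 15, 19), (307, 154, 11, 21), (216, 142, 8, 9), (71, 139, 16, 17), (83, 134, 10, 13), (70, 132, 16, 5), (65, 124, 18, 5), (225, 120, 5, 6), (71, 117, 6, 6), (229, 107, 13, 7), (226, 101, 4, 6), (236, 100, 8, 6), (221, 79, 22, 21), (45, 63, 28, 25), (217, 55, 6, 7), (45, 50, 57, 65), (88, 47, 6, 7), (222, 32, 3, 10), (216, 26, 5, 6), (198, 20, 55, 60), (221, 0, 15, 15), (214, 0, 7, 24), (194, 0, 20, 18), (188, 0, 16, 13), (94, 0, 117, 109)]
side [(406, 276, 10, 4), (385, 269, 10, 7), (364, 266, 37, 29), (389, 243, 11, 18), (428, 228, 17, 38), (184, 227, 21, 29), (197, 220, 5, 5), (405, 211, 22, 32), (240, 190, 5, 6), (238, 179, 8, 7), (251, 125, 6, 10), (273, 119, 14, 21), (238, 115, 18, 17), (369, 91, 38, 170), (354, 65, 26, 197), (363, 45, 7, 10), (387, 32, 81, 190), (380, 31, 21, 29), (401, 26, 7, 6), (462, 0, 20, 27), (401, 0, 35, 16), (233, 0, 168, 93)]
tip pred side/scene [[244.0, 213.0], [250.0, 209.0]]
```

The paddle tops are at about 167 mm (level, span 67 mm), so the pivot sits about 6 mm above the rim. The clip is upright and fully down on the wall. In the scene view the only changes are the clip leaving the stand, the clip arriving on the wall, and the arm. Handing in.

```bash
python3 -c "
from cell import sign_off
print(sign_off())"
```

```text
the job is handed in; nothing more can be done
None
```

I took the probe clip off its stand, dipped the probe tip in the white rinse cup, and left the clip upright and fully down on the middle of the bath's near wall with the probe on the inside; I handed the job in at about 19 s of the 48 s.

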